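# Show the trainee how to balance the centrifuge

### The job

Show the trainee how to balance the centrifuge: point at the green-capped tube in the blue rack, fingertips 1 to 3 cm above its cap, and stay there for a good two seconds; then point in the same way at the empty rotor place straight across from the green-capped tube that is already in the rotor, and finish there, still pointing. Touch nothing at all, and do not point closely at any other tube or rotor place on the way.

Things in the scene. Friction and masses are not known exactly. Their poses are not given: they have to be found in the camera images.
- cap_green (a point): Centre of the top face of the green cap of the tube in the rack that is to be pointed at: a loose upright sample tube 13 mm in diameter, 82 mm over all, its cap 18 mm in diameter and 19 mm tall, the top about 88 mm above the bench. Which hole it stands in varies. All five rack caps have the same height; the nearest is 38 mm away, centre to centre.
- cap_red (a point): Centre of the top face of the red cap of another such tube in the rack (not to be pointed at).
- cap_lavender (a point): Centre of the top face of the lavender (purple) cap of another such tube in the rack (not to be pointed at).
- cap_yellow (a point): Centre of the top face of the yellow cap of another such tube in the rack (not to be pointed at).
- cap_blue (a point): Centre of the top face of the light blue cap of another such tube in the rack (not to be pointed at).
- spuncap_green (a point): Centre of the top face of the green cap of the one green-capped tube already loaded in the rotor. Loaded tubes lean inwards at 35 degrees, so their caps stand about 16 mm nearer the rotor's axis than the mouth of their place and about 21 mm higher than it.
- spuncap_red_a (a point): The same point of a red-capped tube in the rotor; it and the next one are already a balanced pair, across from each other.
- spuncap_red_b (a point): The same point of the other red-capped tube in the rotor.
- place0 (a point): Centre of the mouth of rotor place 0, one of six aluminium sleeves (mouth 16 mm inside, 21 mm outside) on a circle of 55 mm radius round the rotor axis, 60 degrees apart, numbered anticlockwise from above, leaning inwards at 35 degrees; mouths 178 mm above the bench, 22 mm below the rim of the bowl. Three hold tubes, three are empty.
- place1 (a point): Centre of the mouth of rotor place 1, one of six aluminium sleeves (mouth 16 mm inside, 21 mm outside) on a circle of 55 mm radius round the rotor axis, 60 degrees apart, numbered anticlockwise from above, leaning inwards at 35 degrees; mouths 178 mm above the bench, 22 mm below the rim of the bowl. Three hold tubes, three are empty.
- place2 (a point): Centre of the mouth of rotor place 2, one of six aluminium sleeves (mouth 16 mm inside, 21 mm outside) on a circle of 55 mm radius round the rotor axis, 60 degrees apart, numbered anticlockwise from above, leaning inwards at 35 degrees; mouths 178 mm above the bench, 22 mm below the rim of the bowl. Three hold tubes, three are empty.
- place3 (a point): Centre of the mouth of rotor place 3, one of six aluminium sleeves (mouth 16 mm inside, 21 mm outside) on a circle of 55 mm radius round the rotor axis, 60 degrees apart, numbered anticlockwise from above, leaning inwards at 35 degrees; mouths 178 mm above the bench, 22 mm below the rim of the bowl. Three hold tubes, three are empty.
- place4 (a point): Centre of the mouth of rotor place 4, one of six aluminium sleeves (mouth 16 mm inside, 21 mm outside) on a circle of 55 mm radius round the rotor axis, 60 degrees apart, numbered anticlockwise from above, leaning inwards at 35 degrees; mouths 178 mm above the bench, 22 mm below the rim of the bowl. Three hold tubes, three are empty.
- place5 (a point): Centre of the mouth of rotor place 5, one of six aluminium sleeves (mouth 16 mm inside, 21 mm outside) on a circle of 55 mm radius round the rotor axis, 60 degrees apart, numbered anticlockwise from above, leaning inwards at 35 degrees; mouths 178 mm above the bench, 22 mm below the rim of the bowl. Three hold tubes, three are empty.
- rotor (a joint): Angle of the dark grey rotor in the bowl, rad, anticlockwise from above, 0 at the start whichever way it then stands. It turns freely when nudged; it must not be.
- centrifuge: White bench centrifuge, 360 (x) by 280 mm (y), deck 200 mm above the bench; origin at the centre of its underside, x towards its back. The rotor axis stands at x = 20 mm in an open bowl of 105 mm radius; its nut rises to 175 mm. The white lid stands open at the back: hinged at x = 180 mm on the deck, leaning back 19 degrees from upright, 264 mm wide, top edge about 460 mm above the bench.
- rack: Blue tube rack, 66 mm (x) by 160 mm (y) by 56 mm tall, 2 by 6 holes, half filled; origin at the centre of its underside.
- pot: Sample pot with a yellow lid, 66 mm in diameter, 66 mm tall, a bystander; origin at the centre of its underside.
- stain: Amber bottle with a black cap, 36 mm in diameter, 85 mm tall, a bystander; origin at the centre of its underside.

How it is judged:
By the outcome, as a careful person would: the job done as asked, in the order asked, and still so for the second after the job is handed in, with the robot touching nothing.
It also fails if it takes over 38 s, if anything falls off the work surface, if the arm or the gripper's body presses on something with over 40 N, if the wrist force passes 120 N, or if a joint passes its speed limit or range.

### The arm

A 6-joint arm with a two-finger parallel gripper is mounted at the origin on the work surface. World frame = base frame: x ahead of the robot, y to its left, z up, the work surface at z = 0. Lengths are in m, angles in rad, forces in N, time in s.
With the tool pointing down it reaches from about 0.3 to 0.75 m from the base axis. Payload 8.5 kg.
Tool frame: the origin (TCP) lies midway between the tips of the shut fingers; the grasp point (between the pads) lies arm.pinch_z behind it (arm.pinch_z is the distance from the TCP to the grasp point, in m); z points along the fingers, y is the line along which they close (so a half turn about z gives the same grasp; the last joint's range is limited). The gripper opens to 88 mm and grips with 3 to 60 N. Pads are 18 mm wide; open, the fingers measure 123 mm over their backs; the gripper's body (75 mm by 187 mm) begins 45 mm behind the grasp point.
Start: joints at [0.888, 0.381, 1.297, -0, 1.464, -0.215], TCP at [0.248, 0.491, 0.239] pointing down, gripper open.
Joint ranges: [-3.11, 3.11], [-0.89, 2.33], [0.22, 2.48], [-1.42, 4.56], [0.17, 2.85], [-2.88, 2.88]. Speed limits (rad/s): [2.39, 2.39, 3.14, 3.14, 3.14, 3.14].

### API

Orientations are given as a 3x3 rotation matrix whose columns are the frame's x, y, z axes.
In Python, from workcell import arm gives the robot as it stands.
- The arm moves only by the shell command python3 -m pendant 'ROWS' [FORCE]. ROWS is JSON, a list of rows, each a list of 3 entries, a list of its own where there are three numbers: the finger opening in mm, from 0 to 88.1, then the shift along the world's x, y, z in mm, then the turn about the world's z in rad. A call has 1 to 5 rows; each row is the pose to reach, as a shift and turn from the pose commanded when the call began; what a row does not reach only later rows make up. A row lasts 1/12 s, in which the tool goes at most 41.7 mm and 7.16 degrees, less where a joint would pass 70% of its speed; a pose out of reach is approached as far as the arm can. A call with a gripper value outside its range is refused whole. The fingers move at their own pace and stop on an object; FORCE is the grip in N (left out, the last holds). Time passes only in rows, so rows that repeat a pose let the fingers close. It gives the time, the measured TCP pose, the force, the opening and the grip force at its end, in the units of the state.
- arm.state(): the state, without advancing time (a new reading comes with each control period).
- arm.camera(name): name is "scene" or "top" or "wrist"; returns the picture (480x640x3 uint8, red, green, blue); there is no depth.
- arm.camera_info(name): a dict with "camera_matrix" (3x3 intrinsics, pixels), "distortion" ([k1, k2, p1, p2, k3] as OpenCV has them; the pictures are not rectified), "R" (3x3) and "t" (3): a world point X has camera coordinates R X + t. Camera axes: x right, y down, z forward; pixel columns grow to the right and rows downward; lengths in m; the calibration is good to about 2 mm. A picture is of the moment at which its call begins: read the wrist's pose just before it. camera_info takes no time and is no camera call; for the wrist camera it gives the pose at the moment of the call.
- arm.finish_job(): hands the job in; it is judged then, once.
Trained networks look in the newest picture that a camera, given by its name, has taken for a name from the list of things; names that differ only in an ending like _2 or _b are one class to them, and where a whole thing is asked for, a point or a joint stands for the part that bears it (a point fixed in the world has none). Each returns a list of dicts, best first, with "conf" (0 to 1); they miss things now and then, are a little off and sometimes report something else, mostly with a low value. They report only what shows in the picture. A call takes as long as a camera call.
- arm.search_frame(name, camera): "centre" ([row, column] in pixels, amid what is visible of it).
- arm.spot_point(name, camera): "centre" ([row, column] in pixels: a listed point, or the origin of a listed thing).
The state is a dict: "time_s": time; "joints": joint angles; "joint_velocities": joint speeds; "joint_torque": joint torques, N m; "tool_pos": TCP position; "ee_rot": TCP orientation; "contact_force": force on the tool from outside, world axes, zero at the start; "ft_torque": the same for the moment, N m; "opening": finger opening in m; "finger_force": force on a finger pad.
Only numpy, scipy, OpenCV 4.12 (cv2) and the standard library are available. Lean on these libraries where they do the work, as an engineer would, in place of code of your own. Each camera call takes 0.05 s, during which the arm holds its last target. There are 200 camera calls.

## Working session

There is one attempt and no reset: what is moved stays moved. The work goes in short steps, Python scripts to look and compute and a shell command to move; the robot and the scene stay as the last step left them, time stands still between calls to the robot, and variables do not carry over. Pictures are saved under pics/ and viewed, at most 10 in all, crops included, and the job is handed in when it is done.

```bash
mkdir -p pics; cat > h.py <<'E'
import numpy as np, cv2
from workcell import arm
def ray(cam,rc):
    i=arm.camera_info(cam);K=np.array(i["camera_matrix"]);R=np.array(i["R"]);t=np.array(i["t"])
    u=cv2.undistortPoints(np.array([[[rc[1],rc[0]]]],float),K,np.array(i["distortion"])).ravel()
    return -R.T@t, R.T@np.array([u[0],u[1],1])
def at_z(cam,rc,z):
    c,d=ray(cam,rc); return c+d*(z-c[2])/d[2]
def proj(cam,X):
    i=arm.camera_info(cam);R=np.array(i["R"])
    return cv2.projectPoints(np.array(X,float).reshape(-1,1,3),cv2.Rodrigues(R)[0],np.array(i["t"]),np.array(i["camera_matrix"]),np.array(i["distortion"]))[0].reshape(-1,2)
def snap(cam,f):
    p=arm.camera(cam); cv2.imwrite("pics/"+f,p[:,:,::-1]); return p
E
python3 - <<'E'
from h import *
np.set_printoptions(precision=3,suppress=True)
s=arm.state();print(s["time_s"],s["tool_pos"],s["ee_rot"],s["opening"])
for cam in("top","scene"):
    snap(cam,cam+"0.png")
    print(cam,ray(cam,[240,320]))
    for n,z in [("cap_green",.088),("cap_red",.088),("cap_lavender",.088),("cap_yellow",.088),("cap_blue",.088),("spuncap_green",.199),("spuncap_red_a",.199)]+[("place%d"%k,.178) for k in range(1)]:
        for d in arm.spot_point(n,cam)[:6]:
            print(n,round(d["conf"],2),np.round(d["centre"]),at_z(cam,d["centre"],z))
    for n in("centrifuge","rack","pot","stain"):
        for d in arm.spot_point(n,cam)[:1]: print(n,round(d["conf"],2),np.round(d["centre"]),at_z(cam,d["centre"],0))
E
```

```text
0.0 [0.248 0.491 0.238] [[-0.893  0.451 -0.001]
 [ 0.451  0.893 -0.001]
 [ 0.    -0.001 -1.   ]] 0.08796071383970379
top (array([0.518, 0.047, 1.383]), array([ 0.03 ,  0.005, -1.   ]))
cap_green 0.44 [296. 245.] [0.437 0.214 0.088]
cap_red 0.52 [177. 176.] [0.693 0.364 0.088]
cap_red 0.48 [308. 202.] [0.412 0.305 0.088]
cap_red 0.21 [300. 222.] [0.429 0.262 0.088]
cap_lavender 0.63 [288. 235.] [0.455 0.235 0.088]
cap_yellow 0.37 [300. 224.] [0.428 0.259 0.088]
cap_blue 0.62 [287. 210.] [0.456 0.288 0.088]
cap_blue 0.29 [246. 463.] [ 0.543 -0.252  0.088]
cap_blue 0.23 [229. 483.] [ 0.581 -0.296  0.088]
spuncap_green 0.65 [251. 476.] [ 0.531 -0.251  0.199]
spuncap_red_a 0.59 [278. 499.] [ 0.479 -0.296  0.199]
spuncap_red_a 0.43 [236. 490.] [ 0.56  -0.279  0.199]
place0 0.95 [241. 510.] [ 0.551 -0.326  0.178]
place0 0.75 [277. 471.] [ 0.48  -0.246  0.178]
place0 0.69 [267. 516.] [ 0.5   -0.336  0.178]
place0 0.66 [229. 483.] [ 0.575 -0.272  0.178]
place0 0.61 [284. 498.] [ 0.467 -0.3    0.178]
place0 0.58 [246. 465.] [ 0.541 -0.235  0.178]
centrifuge 0.95 [264. 461.] [ 0.504 -0.267  0. 
[... 497 characters left out ...]
e 0.65 [252. 484.] [0.461 0.285 0.088]
cap_blue 0.3 [240. 474.] [0.428 0.26  0.088]
spuncap_green 0.43 [165. 210.] [ 0.531 -0.255  0.199]
spuncap_red_a 0.58 [170. 190.] [ 0.563 -0.282  0.199]
spuncap_red_a 0.4 [153. 207.] [ 0.486 -0.294  0.199]
place0 0.97 [164. 227.] [ 0.479 -0.252  0.178]
place0 0.87 [173. 174.] [ 0.554 -0.331  0.178]
place0 0.77 [161. 209.] [ 0.48  -0.297  0.178]
place0 0.72 [177. 218.] [ 0.538 -0.236  0.178]
place0 0.71 [183. 190.] [ 0.579 -0.274  0.178]
place0 0.59 [163. 185.] [ 0.508 -0.338  0.178]
centrifuge 0.69 [243. 460.] [0.319 0.228 0.   ]
rack 0.94 [281. 473.] [0.442 0.276 0.   ]
pot 0.95 [372. 382.] [0.732 0.175 0.   ]
stain 0.93 [393. 509.] [0.701 0.375 0.   ]
```

View pics/top0.png

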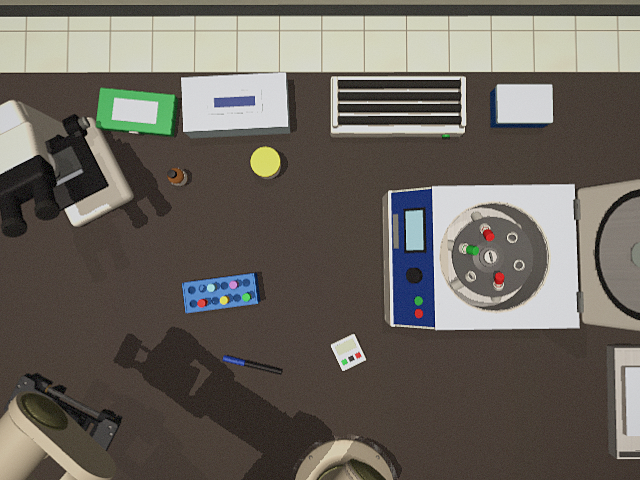

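View pics/scene0.png

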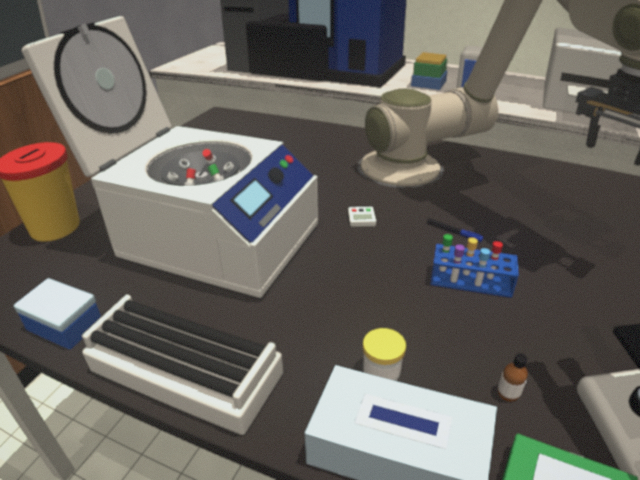

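The top view shows the rack's green cap at (296,245). In the rotor, the green cap is at (250,473), the reds are at (236,488) and (278,499), and the empty sleeves are at (238,512), (265,519) and (276,471). The one straight across from green is (265,519), about (0.503, -0.337). The scene view agrees, with the rack's green cap at (240,448). I'll move high above the rack with the fingers shut, turning the tool so the gripper body lies parallel to the lid.

```bash
python3 -m pendant '[[0,[90,-140,50],-0.5],[0,[90,-140,50],-0.5],[0,[90,-140,50],-0.5],[0,[90,-140,50],-0.5],[0,[90,-140,50],-0.5]]' | tail -5; python3 -m pendant '[[0,[70,-140,10],-0.6],[0,[70,-140,10],-0.6],[0,[70,-140,10],-0.6],[0,[70,-140,10],-0.6],[0,[70,-140,10],-0.6]]' | tail -5
python3 - <<'E'
from h import *
np.set_printoptions(precision=4,suppress=True)
s=arm.state();print(s["time_s"],s["tool_pos"],s["ee_rot"],s["opening"],arm.pinch_z)
snap("wrist","w1.png")
c=[]
for n in("cap_green","cap_red","cap_lavender","cap_yellow","cap_blue"):
    for d in arm.spot_point(n,"wrist")[:3]: print(n,round(d["conf"],2),np.round(d["centre"]),at_z("wrist",d["centre"],.088))
E
```

```text
tool_pos: [0.3408, 0.3476, 0.2907]
ee_rot: [[-0.558, 0.83, 0.003], [0.83, 0.558, 0.001], [-0.001, 0.003, -1.0]]
contact_force: [-0.0, -0.3, -0.6]
opening: 0.0569
finger_force: 0.0
tool_pos: [0.4102, 0.2072, 0.2989]
ee_rot: [[0.008, 1.0, 0.001], [1.0, -0.008, -0.001], [-0.001, 0.001, -1.0]]
contact_force: [-0.1, 0.4, -0.3]
opening: 0.0233
finger_force: 0.0
2.1333 [0.4102 0.2072 0.2989] [[ 0.0075  1.      0.001 ]
 [ 1.     -0.0075 -0.001 ]
 [-0.001   0.001  -1.    ]] 0.0232808871574968 0.0187
cap_green 0.87 [205. 350.] [0.4311 0.213  0.088 ]
cap_red 0.7 [ 86. 335.] [0.4162 0.3106 0.088 ]
cap_lavender 0.79 [173. 386.] [0.4595 0.2425 0.088 ]
cap_yellow 0.63 [150. 344.] [0.424  0.2611 0.088 ]
cap_blue 0.84 [119. 378.] [0.4511 0.2862 0.088 ]
cap_blue 0.74 [130. 353.] [0.4312 0.2776 0.088 ]
cap_blue 0.31 [ 18. 626.] [0.6398 0.3631 0.088 ]
```

View pics/w1.png

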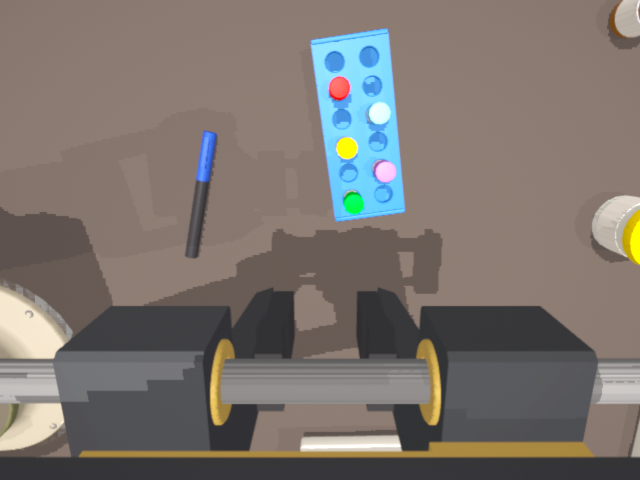

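The wrist view shows the green cap at (203,354), which puts it at about (0.433, 0.214) and agrees with the other cameras. The fingers are still closing. Next I go over it, then straight down.

```bash
python3 -m pendant '[[0,[25,3,0],0],[0,[25,3,0],0],[0,[25,3,-30],0],[0,[25,3,-60],0],[0,[25,3,-90],0]]' | tail -6;python3 -m pendant '[[0,[0,0,-30],0],[0,[0,0,-30],0],[0,[0,0,-30],0],[0,[0,0,-30],0],[0,[0,0,-30],0]]' | tail -6
python3 - <<'E'
from h import *
np.set_printoptions(precision=4,suppress=True)
s=arm.state();print(s["time_s"],s["tool_pos"],s["opening"])
snap("wrist","w2.png")
for d in arm.spot_point("cap_green","wrist")[:2]: print(round(d["conf"],2),np.round(d["centre"]),at_z("wrist",d["centre"],.088))
print(proj("wrist",[s["tool_pos"],[s["tool_pos"][0],s["tool_pos"][1],.088]]))
E
```

```text
time_s: 2.85
tool_pos: [0.4323, 0.2146, 0.2078]
ee_rot: [[-0.006, 1.0, 0.001], [1.0, 0.006, 0.0], [0.0, 0.001, -1.0]]
contact_force: [0.2, -0.3, -0.3]
opening: 0.0004
finger_force: 0.0
time_s: 3.27
tool_pos: [0.4337, 0.2143, 0.1806]
ee_rot: [[-0.004, 1.0, 0.003], [1.0, 0.004, 0.001], [0.001, 0.003, -1.0]]
contact_force: [0.4, -0.7, -0.2]
opening: 0.0004
finger_force: 0.0
3.2667 [0.4337 0.2143 0.1806] 0.00039672595345201787
0.68 [252. 326.] [0.4353 0.2107 0.088 ]
[[323.6781 312.3172]
 [323.6276 245.7881]]
```

View pics/w2.png

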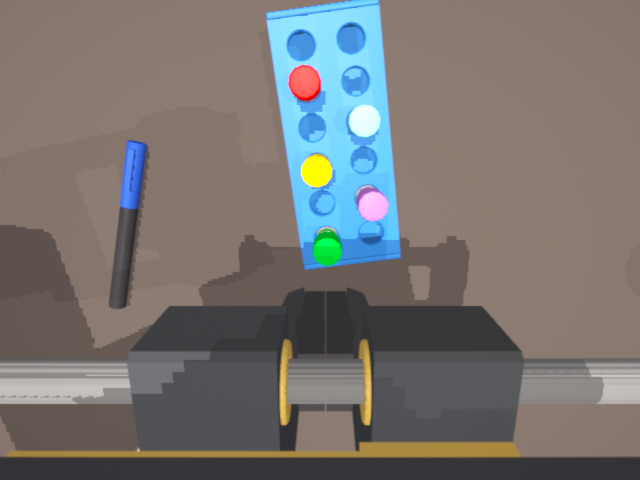

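The wrist view shows the green cap's top at about (250,327), within 3 mm of straight under the TCP, and the fingers are shut. I'll descend to about 19 mm above it and hold.

```bash
python3 -m pendant '[[0,[2,-2,-30],0],[0,[2,-2,-60],0],[0,[2,-2,-73],0],[0,[2,-2,-73],0],[0,[2,-2,-73],0]]' | tail -6
python3 -m pendant '[[0,[0,0,0],0],[0,[0,0,0],0],[0,[0,0,0],0],[0,[0,0,0],0],[0,[0,0,0],0]]' | tail -6
python3 - <<'E'
from h import *
a=snap("scene","s2.png");b=snap("wrist","w3.png")
s=arm.state()["tool_pos"]
print(proj("scene",[s,[s[0],s[1],.088]]),proj("wrist",[[s[0],s[1],.088]]))
cv2.imwrite("pics/c2.png",np.hstack([cv2.resize(a[190:290,400:500],(400,400),interpolation=2),b[150:350,220:420].repeat(2,0).repeat(2,1)])[:,:,::-1])
E
```

```text
time_s: 3.78
tool_pos: [0.4354, 0.212, 0.1064]
ee_rot: [[-0.003, 1.0, 0.0], [1.0, 0.003, 0.0], [0.0, 0.0, -1.0]]
contact_force: [0.2, -0.1, 0.5]
opening: 0.0009
finger_force: 0.0
time_s: 4.2
tool_pos: [0.4352, 0.2119, 0.1062]
ee_rot: [[-0.003, 1.0, 0.001], [1.0, 0.003, 0.0], [0.0, 0.001, -1.0]]
contact_force: [0.2, -0.1, 0.2]
opening: 0.0004
finger_force: 0.0
[[449.96956821 228.73549393]
 [448.67798995 236.4118025 ]] [[323.30325722 294.08838683]]
```

View pics/c2.png

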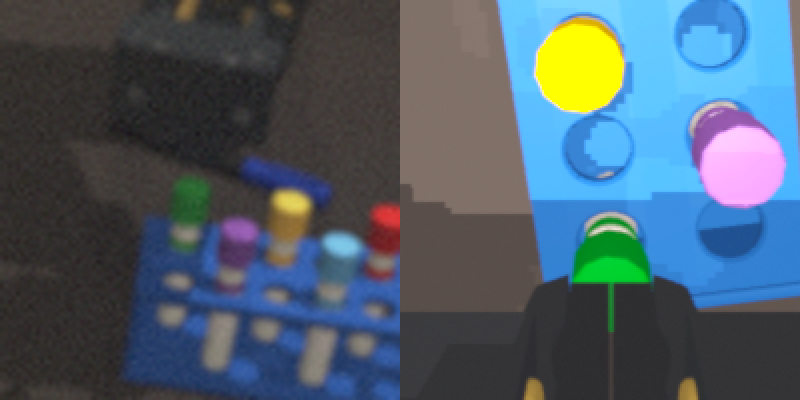

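The wrist crop shows the fingertips right over the green cap. I'll hold here, and check the wider scene view for height.

```bash
for i in 1; do python3 -m pendant '[[0,[0,0,0],0],[0,[0,0,0],0],[0,[0,0,0],0],[0,[0,0,0],0],[0,[0,0,0],0]]' >/dev/null; done; python3 - <<'E'
from h import *
a=cv2.imread("pics/s2.png"); cv2.imwrite("pics/c3.png",cv2.resize(a[100:300,370:570],(600,600),interpolation=2))
E
```

```text
(no output)
```

View pics/c3.png

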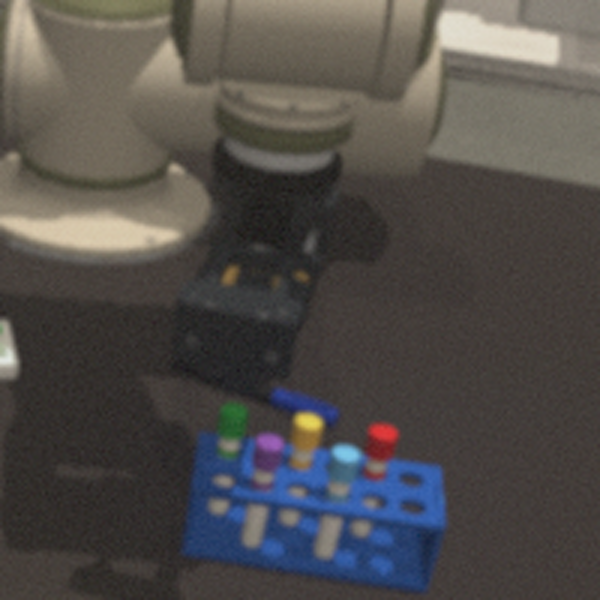

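The blob is the gripper body's near end, above and in front of the fingers, so it hides them from this camera. The caps all stand undisturbed. I'll finish the dwell, rise straight up, then cross high to the centrifuge.

```bash

python3 -m pendant '[[0,[0,0,0],0],[0,[0,0,0],0],[0,[0,0,0],0],[0,[0,0,0],0],[0,[0,0,0],0]]' >/dev/null
python3 -m pendant '[[0,[0,0,0],0],[0,[0,0,0],0],[0,[0,0,0],0],[0,[0,0,0],0],[0,[0,0,0],0]]' >/dev/null
python3 -m pendant '[[0,[0,0,0],0],[0,[0,0,0],0],[0,[0,0,0],0],[0,[0,0,0],0],[0,[0,0,0],0]]' >/dev/null
python3 -m pendant '[[0,[0,0,0],0],[0,[0,0,0],0],[0,[0,0,0],0],[0,[0,0,0],0],[0,[0,0,0],0]]' >/dev/null
python3 -m pendant '[[0,[0,0,0],0],[0,[0,0,0],0],[0,[0,0,0],0],[0,[0,0,0],0],[0,[0,0,0],0]]' | tail -6
python3 -m pendant '[[0,[0,0,40],0],[0,[0,0,80],0],[0,[0,0,120],0],[0,[0,0,160],0],[0,[0,0,200],0]]' | tail -6
python3 -m pendant '[[0,[25,-180,0],0],[0,[25,-180,0],0],[0,[25,-180,0],0],[0,[25,-180,0],0],[0,[25,-180,0],0]]' | tail -6
python3 -m pendant '[[0,[25,-180,0],0],[0,[25,-180,0],0],[0,[25,-180,0],0],[0,[25,-180,0],0],[0,[25,-180,0],0]]' | tail -6
python3 -m pendant '[[0,[15,-188,0],0],[0,[15,-188,0],0],[0,[15,-188,0],0],[0,[15,-188,0],0],[0,[15,-188,0],0]]' | tail -6
python3 -m pendant '[[0,[0,0,0],0],[0,[0,0,0],0],[0,[0,0,0],0]]' | tail -6
python3 - <<'E'
from h import *
np.set_printoptions(precision=4,suppress=True)
s=arm.state();t=s["tool_pos"];print(s["time_s"],t)
snap("wrist","w4.png")
for n,z in(("place0",.178),("spuncap_green",.199),("spuncap_red_a",.199)):
    for d in arm.spot_point(n,"wrist")[:7]: print(n,round(d["conf"],2),np.round(d["centre"]),at_z("wrist",d["centre"],z))
print(proj("wrist",[[t[0],t[1],.178]]))
E
```

```text
time_s: 6.8
tool_pos: [0.435, 0.2119, 0.1057]
ee_rot: [[-0.003, 1.0, 0.0], [1.0, 0.003, -0.0], [-0.0, 0.0, -1.0]]
contact_force: [0.9, 0.0, 0.6]
opening: 0.0005
finger_force: 0.0
time_s: 7.22
tool_pos: [0.4344, 0.2118, 0.308]
ee_rot: [[-0.003, 1.0, 0.0], [1.0, 0.003, 0.0], [0.0, 0.0, -1.0]]
contact_force: [1.1, -0.6, 0.2]
opening: 0.0007
finger_force: 0.0
time_s: 7.63
tool_pos: [0.4603, 0.028, 0.3056]
ee_rot: [[0.0, 1.0, -0.0], [1.0, -0.0, -0.001], [-0.001, -0.0, -1.0]]
contact_force: [-0.6, 0.2, -0.7]
opening: 0.0007
finger_force: 0.0
time_s: 8.05
tool_pos: [0.4851, -0.1526, 0.3051]
ee_rot: [[0.001, 1.0, -0.001], [1.0, -0.001, -0.001], [-0.001, -0.001, -1.0]]
contact_force: [-0.1, 0.0, 0.1]
opening: 0.0005
finger_force: 0.0
time_s: 8.47
tool_pos: [0.4997, -0.3396, 0.3048]
ee_rot: [[-0.001, 1.0, -0.001], [1.0, 0.001, 0.0], [0.0, -0.001, -1.0]]
contact_force: [0.9, 0.3, -0.4]
opening: 0.0004
finger_force: 0.0
time_s: 8.72
tool_pos: [0.5001, -0.3349, 0.3058]
ee_rot: [[-0.004, 1.0, -0.0], [1.0, 0.004, 0.0], [0.0, -0.0, -1.0]]
contact_force: [-0.3, 0.8, 0.2]
opening: 0.0004
finger_force: 0.0
8.7167 [ 0.5001 -0.3349  0.3058]
place0 0.96 [ 77. 386.] [ 0.538  -0.2368  0.178 ]
place0 0.94 [225. 411.] [ 0.5591 -0.33    0.178 ]
place0 0.93 [242. 332.] [ 0.506  -0.3419  0.178 ]
place0 0.87 [ 96. 302.] [ 0.4864 -0.248   0.178 ]
place0 0.87 [183. 271.] [ 0.4654 -0.3023  0.178 ]
place0 0.65 [147. 444.] [ 0.5767 -0.2786  0.178 ]
spuncap_green 0.95 [101. 381.] [ 0.5327 -0.2523  0.199 ]
spuncap_green 0.41 [ 98. 302.] [ 0.4878 -0.2507  0.199 ]
spuncap_red_a 0.74 [183. 297.] [ 0.4838 -0.2999  0.199 ]
spuncap_red_a 0.65 [153. 427.] [ 0.5611 -0.2815  0.199 ]
spuncap_red_a 0.39 [242. 334.] [ 0.5064 -0.3365  0.199 ]
[[323.6141 231.402 ]]
```

View pics/w4.png

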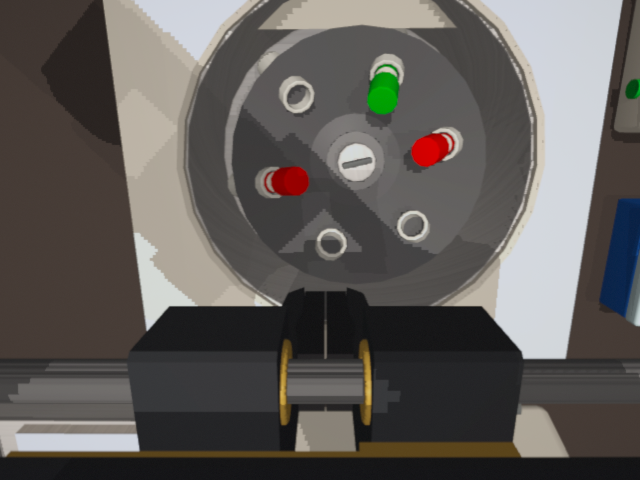

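The wrist view shows the empty sleeve at (242,331), straight across the nut from the green tube at (95,382). It measures (0.505, -0.341), and the six-mouth centre gives (0.506, -0.342) for the opposite point. I'll descend to 20 mm above it.

```bash

python3 -m pendant '[[0,[5,-6,0],0],[0,[5,-6,-30],0],[0,[5,-6,-60],0],[0,[5,-6,-90],0],[0,[5,-6,-107],0]]' | tail -6
python3 -m pendant '[[0,[0,0,0],0],[0,[0,0,0],0],[0,[0,0,0],0],[0,[0,0,0],0],[0,[0,0,0],0]]' | tail -6
python3 - <<'E'
from h import *
a=snap("wrist","w5.png");b=snap("top","t5.png")
s=arm.state();t=s["tool_pos"];print(s["time_s"],t,proj("wrist",[[t[0],t[1],.178]]))
cv2.imwrite("pics/c5.png",np.hstack([cv2.resize(a,(480,360)),cv2.resize(b[170:350,380:540],(320,360))])[:,:,::-1])
E
```

```text
time_s: 9.33
tool_pos: [0.5046, -0.3414, 0.1956]
ee_rot: [[-0.003, 1.0, -0.003], [1.0, 0.003, 0.003], [0.003, -0.003, -1.0]]
contact_force: [0.3, 0.2, 0.4]
opening: 0.0001
finger_force: 0.0
time_s: 9.75
tool_pos: [0.5054, -0.3424, 0.2002]
ee_rot: [[-0.003, 1.0, 0.002], [1.0, 0.003, -0.002], [-0.002, 0.002, -1.0]]
contact_force: [-0.4, -0.8, -0.5]
opening: 0.0006
finger_force: 0.0
9.85 [ 0.50517009 -0.34225452  0.19961302] [[323.2497012  290.76469618]]
```

View pics/c5.png

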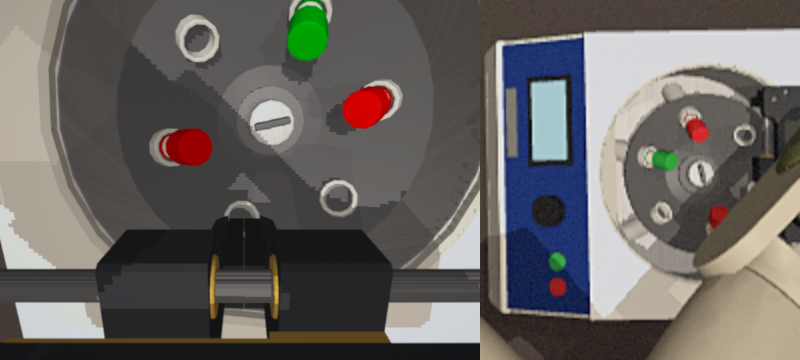

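The sleeve shows right behind the fingertips, at about (283,321) in the full picture, and the rotor hasn't moved. The tip is about 21 mm above the mouth. I'll dwell here and hand in.

```bash

python3 -m pendant '[[0,[0,0,-1],0],[0,[0,0,-1],0],[0,[0,0,-1],0],[0,[0,0,-1],0],[0,[0,0,-1],0]]' >/dev/null
for i in 1 2 3 4 5 6; do python3 -m pendant '[[0,[0,0,0],0],[0,[0,0,0],0],[0,[0,0,0],0],[0,[0,0,0],0],[0,[0,0,0],0]]' | grep -E "time|tool_pos"; done
python3 -c "
from workcell import arm
print(arm.finish_job())"
```

```text
time_s: 10.68
tool_pos: [0.505, -0.3421, 0.1977]
time_s: 11.1
tool_pos: [0.505, -0.3421, 0.1977]
time_s: 11.52
tool_pos: [0.505, -0.3421, 0.1977]
time_s: 11.93
tool_pos: [0.505, -0.3421, 0.1977]
time_s: 12.35
tool_pos: [0.505, -0.3421, 0.1977]
time_s: 12.77
tool_pos: [0.505, -0.3421, 0.1978]
the job is handed in; nothing more can be done
None
```

The arm pointed about 18 mm above the rack's green cap for about 3 s, then about 20 mm above the empty rotor place opposite the green tube. It was still pointing there when I handed in at about 12.8 s, with no sign of contact in the force readings or pictures.

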